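# Fetch the hook from the tool carousel and pull the wheel clip

### The arm

A 6-joint arm with a two-finger parallel gripper is mounted at the origin on the work surface. World frame = base frame: x ahead of the robot, y to its left, z up, the work surface at z = 0. Lengths are in m, angles in degrees, forces in N, time in s.
With the tool pointing down it reaches from about 0.25 to 0.8 m from the base axis. Payload 3.9 kg.
Tool frame: the origin (TCP) lies midway between the tips of the shut fingers; the grasp point (between the pads) lies 19 mm behind it (arm.grasp_offset is the distance from the TCP to the grasp point, in m); z points along the fingers, y is the line along which they close (so a half turn about z gives the same grasp; the last joint's range is limited). The gripper opens to 85 mm and grips with 20 to 120 N. Pads are 22 mm wide; open, the fingers measure 114 mm over their backs; the gripper's body (76 mm by 85 mm) begins 54 mm behind the grasp point. The pads swing forward as they close: fully open they stand 13 mm farther back than shut.
Start: joints at [-68.239, 14.897, -7.913, 67.191, 0, 90], TCP at [0.195, -0.488, 0.231] pointing down, gripper open.
Joint ranges: [-159.42, 159.42], [-47.68, 98.78], [-73.54, 78.23], [-108.79, 121.32], [-90, 84.71], [-180, 180]. Speed limits (degrees/s): [147.25, 147.25, 180, 180, 180, 180].

### API

Orientations are given as a 3x3 rotation matrix whose columns are the frame's x, y, z axes.
In Python, from plant import arm gives the robot as it stands. Calls block until the motion is done:
- arm.move_pose(position, orientation): joint-space move of the TCP to a pose.
- arm.move_linear(position, rotation=None, rate=0.15, guard=None): straight line of the TCP; rotation=None keeps the orientation; rate is the mean speed in m/s. With guard (N) it stops when the force on the tool has changed by that much, and returns True; else False.
- arm.set_joints(angles): joint-space move.
- arm.open() and arm.gripper_close(effort=None): open the fingers fully, or close them until they stop; effort is the grip in N (None keeps the last).
- arm.pause(seconds).
- arm.solve_ik(position, orientation): joint angles nearest the present ones, or None.
- arm.get_state(): the state.
- arm.snapshot(name): name is "scene" or "side" or "wrist"; returns (picture, depth): 400x640x3 uint8, red, green, blue; 400x640 float32, m along the optical axis (not along the pixel's ray), 0 where there is no reading.
- arm.calibration(name): a dict with "vfov" (degrees; the focal length in pixels is half the picture's height over the tangent of half this angle, whatever the lens; pixels are square), "cx", "cy" (the principal point, pixels), "R" (3x3) and "t" (3): a world point X has camera coordinates R X + t; the wrist camera has in their place "T_tool_cam" (4x4, takes a point from camera to tool coordinates, whose origin is the TCP and whose axes are the flange's). Camera axes: x right, y down, z forward; pixel columns grow to the right and rows downward; lengths in m; the calibration is good to about 2 mm. A picture is of the moment at which its call begins: read the wrist's pose just before it. calibration takes no time and is no camera call.
A pose or a line that the arm cannot do raises arm.MotionError and nothing moves.
- arm.hand_in(): hands the job in; it is judged then, once.
The state is a dict: "time": time; "q": joint angles; "qvel": joint speeds; "effort": joint torques, N m; "ee_pos": TCP position; "orientation": TCP orientation; "wrist_force": force on the tool from outside, world axes, zero at the start; "torque": the same for the moment, N m; "opening": finger opening in m; "grasp_force": force on a finger pad.
Only numpy, scipy, OpenCV 4.12 (cv2) and the standard library are available. Lean on these libraries where they do the work, as an engineer would, in place of code of your own. Each camera call takes 0.05 s, during which the arm holds its last target. There are 200 camera calls.

### The job

Turn the tool carousel until the pocket with the T-handled hook pick faces the open front of its stand, lift the pick out, and use its hook to pull the spring clip off the cart wheel's axle without touching the clip yourself. Leave the clip lying on or beside the wheel, clear of the axle, and hang the pick back in its own pocket. Keep the other tools in the carousel and do not shift the tin, jar, brick and hammer.

Things in the scene. Friction and masses are not known exactly. Their poses are not given: they have to be found in the camera images.
- stand: Fixed stand of the tool carousel: plywood base board 370 x 300 x 18 mm with an upright spindle, two posts at the back and a clear rain hood. Origin on the bench, on the spindle's axis; its own -x axis points out of the open front, towards the robot's side.
- hood_edge (a point): Middle of the hood's front edge. The hood is a flat clear sheet, 176 to 180 mm above the bench, 260 mm wide (y), reaching from 55 mm in front of the spindle (stand x = -0.055) to 222 mm behind it. Tools under it cannot be lifted out; only the pocket at the front is uncovered.
- rotor: Turning part: hub with five pockets 72 degrees apart. Turns endlessly either way about the spindle and stays where left (friction 0.25 N m, about 1.3 N at a spoke). Origin on the axis at the height of the rails' top, 130 mm above the bench; the hook pick's pocket and spoke lie on its own -x side.
- pick_pocket (a point): Middle of the hook pick's pocket, 130 mm from the spindle, at the rails' top (130 mm up); its -x points radially outward. A pocket is two radial rails (10 mm high, 34 mm apart inside) closed by cross bars at radius 93 mm and 168 mm (their tops 6 mm above the rails), open above and below. It faces the front when straight out on the stand's -x.
- front_spoke (a point): Fixed point on the stand's open front, at radius 190 mm, 127 mm above the bench: there the push spoke of the pocket that faces the front comes to stand. Beyond each of the five pockets is a spoke: a round radial bar 12 mm thick from radius 171 to 209 mm with an 18 mm ball at its end. A finger lowered between two spokes can push them round; no tool reaches beyond radius 165 mm.
- pick_mid (a point): Centre of the hook pick's wooden cross handle: 20 mm wide (its x), 84 mm long (its y), 36 mm high, lying across the rails with its centre 18 mm above them, across the pocket within 7 degrees and up to 10 mm off its middle. 0.13 to 0.21 kg, 105 mm tall. Grip firmly across the 20 mm, near mid-length; between the rails there is room for fingertips.
- pick_hook (a point): Bend of the pick's hook, on the shank's axis, 84 mm below the handle's centre. The steel shank is 6 mm thick (a 16 mm collar on the top 12 mm); here it bends level along the pick's own -x (radially outward in the pocket). The hook wire is 6 mm thick and ends 13 mm from the shank's axis.
- axle: Stub axle of a handcart wheel, bolted upright to the bench by a square flange. Origin on the bench on its axis. Upwards: hub of the wheel (radius 20 mm) to 79 mm, washer (radius 24 mm) to 83 mm, the clip's groove (root diameter 19 mm) to 91 mm, then the axle's end, diameter 25 mm, to 106 mm.
- groove (a point): Middle of the axle's groove for the clip, on the axle's axis, 86 mm above the bench (the height of the fitted clip's wire).
- tyre_top (a point): Point on the tyre's upper side. The 190 mm wheel lies flat round the axle and can turn: tyre from radius 65 to 95 mm, top 52 mm above the bench; between tyre and hub a recessed disc, 43 mm above the bench (48 mm within radius 28 mm).
- clip: Sprung clip of 6 mm steel wire, 82 mm long, lying flat on the washer. Origin: the point on the axle's axis when fitted, at the wire's mid height. On its -x side a closed round eye, on its +x side two sprung arms that straddle and pinch the groove. It comes off along its own -x, pulled by the eye with about 5 N slowly, 11 N at 100 mm/s: the arms spread and slip off; after 40 mm it is clear.
- clip_eye (a point): Centre of the clip's eye: inner diameter 28 mm, 38 mm from the clip's origin along its -x, which points to the robot's side within 75 degrees. The eye overhangs the recess of the wheel: 31 mm free between its wire and the height of the tyre's top. Once off, the clip may hang on the hook until the hook is moved back to the eye's middle and raised.
- socket_key_mid (a point): T-handled socket key: plain square steel bar 112 x 14 x 14 mm with a straight shank and a socket end; its centre is the middle of the cross handle. Hangs in another pocket of the carousel: leave it there.
- gimlet_mid (a point): Gimlet: barrel-shaped wooden cross handle 100 mm long, 26 mm thick, straight shank with a pointed screw end; its centre is the middle of the cross handle. Hangs in another pocket of the carousel: leave it there.
- hex_key_mid (a point): T-handled hexagon key: black plastic cross handle 100 x 18 x 24 mm, straight thin shank; its centre is the middle of the cross handle. Hangs in another pocket of the carousel: leave it there.
- tap_wrench_mid (a point): Tap wrench: steel block with two thin round arms, 124 mm over all, straight short tap below; its centre is the middle of the cross handle. Hangs in another pocket of the carousel: leave it there.
- tin: Bystander: closed metal paint tin, 84 mm in diameter, 100 mm tall, standing between the robot and the work, near the middle; the spokes pass above it. Origin under its centre.
- jar: Bystander: glass jar with steel lid, 70 mm in diameter, 100 mm tall, standing beyond and between carousel and wheel. Origin under its centre.
- brick: Bystander: brick 210 x 100 x 60 mm on the left of the bench. Origin under its centre.
- hammer: Bystander: hammer lying on the right of the bench. Origin under it.
Mind the look-alikes: they are no part of the job. Of the things shaped like the part that bears pick_mid, the wooden one is meant.

How it is judged (in metres and radians):
On the way, in this order (a step that is already met when the one before it is completed fails the run):
1. the pocket holding the hook pick faces the open front of the stand (within about 17 degrees), the pick still hanging in it (x of pick_pocket in the frame of stand below -0.124 m and distance between pick_mid and pick_pocket below 0.045 m and angle between pick_mid's own z axis and vertical below 0.2 rad and height (world z) of pick_mid between 0.138 and 0.158 m), for 0.2 s.
2. the pick is lifted out of its pocket (distance between pick_mid and pick_pocket above 0.09 m and height (world z) of pick_mid above 0.14 m), for 0.1 s.
3. the clip is pulled off the axle by the pick's hook (horizontal distance between clip and groove above 0.028 m and distance between pick_hook and clip_eye below 0.04 m), for 0.05 s.
At the end, for the whole second after the job is handed in: The clip is off the axle (its origin 28 to 200 mm from the axle's axis, lying on or beside the wheel, no higher than 95 mm) and at rest; the pick hangs at rest in its own pocket (handle centre within 45 mm of the pocket's middle point, 138 to 158 mm above the bench, upright within 0.2 rad) (distance between pick_mid and pick_pocket below 0.045 m and angle between pick_mid's own z axis and vertical below 0.2 rad and height (world z) of pick_mid between 0.138 and 0.158 m and horizontal distance between clip and groove between 0.028 and 0.2 m and height (world z) of clip below 0.095 m and linear speed of clip below 0.03 m/s); the robot touches nothing.
It fails at once if the fingers or the arm touch the clip (contact force between any of the fingers, the arm and clip above 0.5 N).
It fails at once if another tool is knocked off the carousel (height (world z) of any of socket_key_mid, gimlet_mid, hex_key_mid, tap_wrench_mid below 0.115 m).
It fails at once if another tool is lifted out of its pocket (height (world z) of any of socket_key_mid, gimlet_mid, hex_key_mid, tap_wrench_mid above 0.19 m).
It fails at once if the clip is flung more than 0.25 m away from the axle (horizontal distance between clip and groove above 0.25 m).
It fails at once if the tin, jar, brick or hammer is shifted by more than 30 mm (distance of any of tin, jar, brick, hammer from where it was at the start of the episode above 0.03 m).
It also fails if it takes over 64 s, if anything falls off the work surface, if the arm or the gripper's body presses on something with over 40 N, if the wrist force passes 120 N, or if a joint passes its speed limit or range.

## Working session

There is one attempt and no reset: what is moved stays moved. The work goes in short steps, each a Python script; the robot and the scene stay as the last script left them, time stands still between calls to the robot, and variables do not carry over. Pictures are saved under pics/ and viewed, at most 10 in all, crops included, and the job is handed in when it is done.

```bash
ls; mkdir -p pics; cat > h.py <<'E'
import numpy as np, cv2
from plant import arm
def cal(n):
    c=arm.calibration(n); f=200/np.tan(np.radians(c["vfov"])/2); return c,f
def save(n,img): cv2.imwrite('pics/'+n,cv2.cvtColor(img,cv2.COLOR_RGB2BGR))
def campose(n,st=None):
    """camera->world R, origin"""
    c,f=cal(n)
    if n=="wrist":
        T=np.array(c["T_tool_cam"]); st=st or arm.get_state(); Rt=np.array(st["orientation"])
        return Rt@T[:3,:3], Rt@T[:3,3]+np.array(st["ee_pos"]),c,f
    R=np.array(c["R"]); return R.T,-R.T@np.array(c["t"]),c,f
def ray(P,u,v):
    R,o,c,f=P; d=R@np.array([(u-c["cx"])/f,(v-c["cy"])/f,1.]); return o,d
def onplane(P,u,v,z):
    o,d=ray(P,u,v); return o+d*(z-o[2])/d[2]
def pt(P,u,v,depth):
    o,d=ray(P,u,v); return o+d*depth
def cross(P1,uv1,P2,uv2):
    o1,d1=ray(P1,*uv1);o2,d2=ray(P2,*uv2)
    A=np.stack([d1,-d2],1); s=np.linalg.lstsq(A,o2-o1,rcond=None)[0]
    a,b=o1+d1*s[0],o2+d2*s[1]; return (a+b)/2,np.linalg.norm(a-b)
def proj(P,X):
    R,o,c,f=P; p=R.T@(np.array(X)-o); return np.array([c["cx"]+f*p[0]/p[2],c["cy"]+f*p[1]/p[2]])
E
python3 - <<'E'
from h import *
for n in("scene","side"):
    im,d=arm.snapshot(n); save(n+'0.png',im); np.save(n+'0.npy',d)
    R,o,c,f=campose(n); print(n,o.round(3),R[:,2].round(3),f,(d>0).mean(),c.keys())
print(arm.get_state())
E
```

```text
pics
scene [ 1.245 -0.025  0.988] [-0.651  0.071 -0.756] 374.5232714611596 0.9960390625 dict_keys(['vfov', 'cx', 'cy', 'R', 't'])
side [0.148 0.702 0.929] [ 0.342 -0.587 -0.734] 363.87621059270384 0.99596484375 dict_keys(['vfov', 'cx', 'cy', 'R', 't'])
{'time': 0.1, 'q': array([-6.82385004e+01,  1.49314601e+01, -7.98101028e+00,  6.71912690e+01,
       -6.44097594e-04,  9.00019992e+01]), 'qvel': array([ 0.0316095 , -0.15193631,  0.12270228,  0.10599862,  0.05675689,
       -0.03274566]), 'effort': array([-5.18291763e-04, -4.06508088e+01,  2.54527581e+01,  1.00685001e-02,
       -1.10466008e-04,  6.27044997e-06]), 'ee_pos': array([ 0.19439787, -0.48698783,  0.23053536]), 'orientation': array([[ 9.28748089e-01,  3.70710834e-01, -6.81706839e-04],
       [ 3.70711461e-01, -9.28746574e-01,  1.67739395e-03],
       [-1.13047808e-05, -1.81059296e-03, -9.99998361e-01]]), 'wrist_force': array([-0.29628804,  0.1841279 , -0.74360366]), 'torque': array([-0.02834299,  0.02485447,  0.00595085]), 'grasp_force': 0.0, 'opening': 0.08538167565907794}
```

View pics/scene0.png

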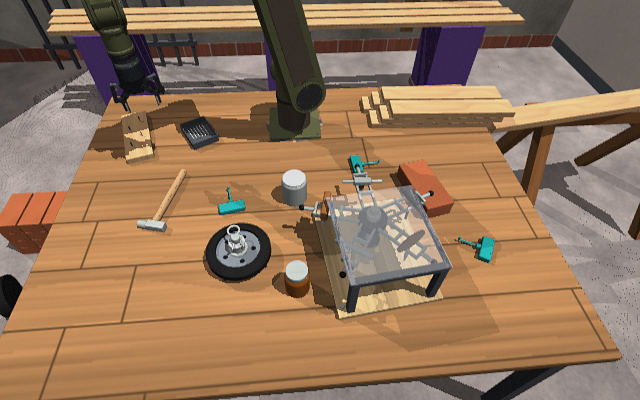

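View pics/side0.png

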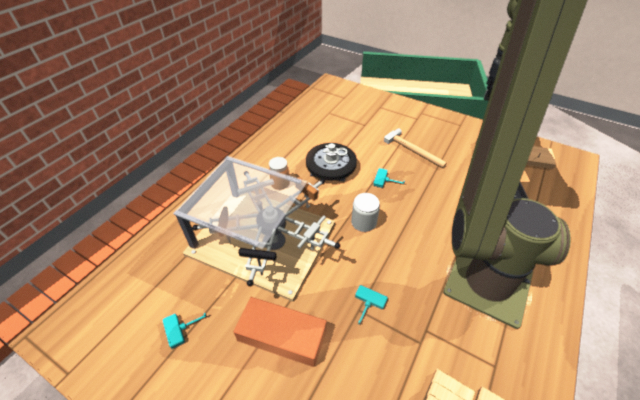

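The scene view shows the carousel hub near (374,215) with a wooden handle at about (320,207) and another at (410,241). The wheel and axle are at (237,240), the tin at (293,185), the jar at (297,278), and teal T-shaped decoys lie on the bench. I'll zoom in on the carousel and clip.

```bash
python3 - <<'E'
from h import *
a=cv2.imread('pics/scene0.png')[140:330,290:460]; b=cv2.imread('pics/side0.png')[150:300,170:390]
c=cv2.imread('pics/scene0.png')[210:290,195:285]; 
A=cv2.resize(a,None,fx=3,fy=3,interpolation=cv2.INTER_CUBIC)
C=cv2.resize(c,(290,258),interpolation=cv2.INTER_CUBIC); B=cv2.resize(b,(290,198),interpolation=cv2.INTER_CUBIC)
o=np.zeros((570,800,3),np.uint8); o[:A.shape[0],:A.shape[1]]=A; o[:258,510:]=C; o[260:458,510:]=B
cv2.imwrite('pics/crop1.png',o)
# rough depth points
for n,l in(("scene",[(320,207),(325,212),(374,213),(410,241),(362,182),(427,196),(237,232),(293,178),(297,268),(238,250)]),("side",[(270,205),(312,190),(258,254),(311,233),(331,150),(366,203)])):
    d=np.load(n+'0.npy');P=campose(n)
    for u,v in l: print(n,u,v,pt(P,u,v,d[v,u]).round(3))
E
```

```text
scene 320 207 [0.455 0.067 0.002]
scene 325 212 [0.606 0.064 0.168]
scene 374 213 [0.63  0.196 0.18 ]
scene 410 241 [0.729 0.272 0.183]
scene 362 182 [0.484 0.191 0.149]
scene 427 196 [0.537 0.384 0.128]
scene 237 232 [ 0.6   -0.189  0.089]
scene 293 178 [ 0.408 -0.018  0.101]
scene 297 268 [ 0.738 -0.022  0.101]
scene 238 250 [ 0.643 -0.188  0.061]
side 270 205 [0.603 0.2   0.18 ]
side 312 190 [0.542 0.078 0.162]
side 258 254 [0.546 0.333 0.155]
side 311 233 [0.468 0.204 0.148]
side 331 150 [ 0.624 -0.183  0.091]
side 366 203 [ 0.404 -0.011  0.099]
```

View pics/crop1.png

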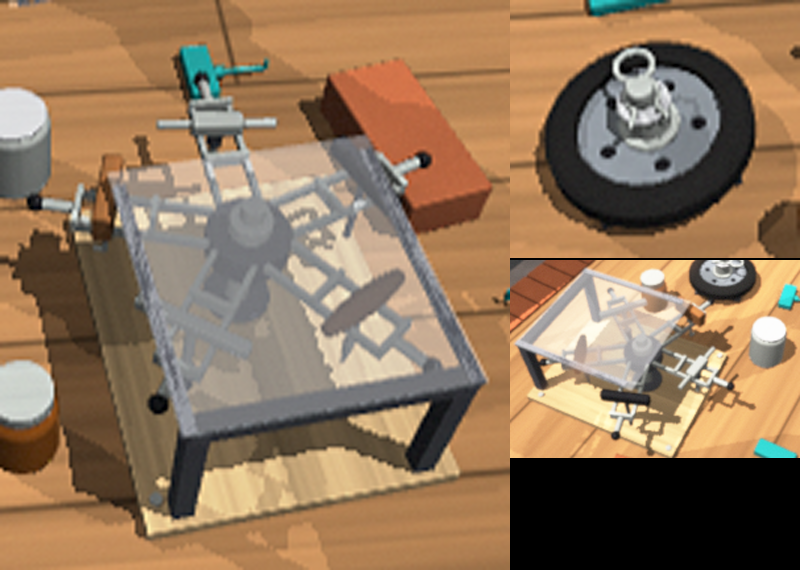

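Candidates for the hook pick:
- Brown rectangular wood handle at scene (325,207): this is the pick.
- Barrel-shaped wood at (410,241): gimlet.
- Steel block at (362,181): tap wrench.
- Black handle at side (258,254): hex key.
- Square steel bar at scene (358,250): socket key.
- Teal T-shapes at (357,163), (231,203) and (485,247), scene view: decoys.

I choose (325,207), and its close crop shows a flat wooden block. The clip's eye is at scene (235,230). Next I'll get the geometry from depth.

```bash
cat >> h.py <<'E'
def cloud(n,d,P=None):
    R,o,c,f=P or campose(n); v,u=np.mgrid[:400,:640]
    p=np.stack([(u-c["cx"])/f*d,(v-c["cy"])/f*d,d],-1)
    X=p@R.T+o; X[d<=0]=np.nan; return X
E
python3 - <<'E'
from h import *
H=[]
cl={}
for n in("scene","side"):
    d=np.load(n+'0.npy');X=cloud(n,d);cl[n]=X
    m=(X[...,2]>.172)&(X[...,2]<.188)&(X[...,0]>.4)&(X[...,0]<.95)&(X[...,1]>-.05)&(X[...,1]<.45)
    m=cv2.morphologyEx(m.astype(np.uint8),cv2.MORPH_OPEN,np.ones((3,3),np.uint8))>0
    q=X[m][:,:2].astype(np.float32); r=cv2.minAreaRect(q); print(n,m.sum(),r,np.median(X[m][:,2])); H.append(cv2.boxPoints(r)); print(H[-1].round(3))
    # tin jar tops
    m=(abs(X[...,2]-.1)<.004)&(X[...,1]<.04)&(X[...,1]>-.08)&(X[...,0]>.3)
    for lo,hi in((.3,.55),(.6,.85)):
        mm=m&(X[...,0]>lo)&(X[...,0]<hi); print('top',np.median(X[mm],0).round(3),mm.sum())
    # axle top 0.106, tyre
    m=(abs(X[...,2]-.106)<.003)&(X[...,1]<-.1)&(X[...,0]>.5)&(X[...,0]<.8); print('axle',X[m].mean(0).round(3),m.sum())
    m=(abs(X[...,2]-.052)<.003)&(X[...,1]<-.05)&(X[...,0]>.45)&(X[...,0]<.8); print('tyre',cv2.minEnclosingCircle(X[m][:,:2].astype(np.float32)),m.sum())
    m=(X[...,2]>.083)&(X[...,2]<.096)&(X[...,1]<-.1)&(X[...,0]>.5)&(X[...,0]<.8); print('clip',cv2.minAreaRect(X[m][:,:2].astype(np.float32)),X[m].mean(0).round(3),m.sum())
E
```

```text
scene 8686 ((0.6855462789535522, 0.21401026844978333), (0.28100934624671936, 0.26224833726882935), 6.6647539138793945) 0.18128070018162856
[[0.531 0.328]
 [0.561 0.067]
 [0.84  0.1  ]
 [0.81  0.361]]
top [ 0.405 -0.017  0.101] 295
top [ 0.745 -0.024  0.101] 362
axle [ 0.628 -0.191  0.107] 53
tyre ((0.6681329011917114, -0.15848307311534882), 0.14267922937870026) 1091
clip ((0.6125786900520325, -0.19316847622394562), (0.08333069831132889, 0.045930128544569016), 6.957252025604248) [ 0.62  -0.194  0.088] 177
side 6873 ((0.6867724657058716, 0.21256907284259796), (0.27926507592201233, 0.263541579246521), 6.5309672355651855) 0.1787868870601551
[[0.533 0.328]
 [0.563 0.066]
 [0.84  0.098]
 [0.811 0.359]]
top [ 0.403 -0.014  0.099] 348
top [ 0.74  -0.021  0.099] 163
axle [ 0.625 -0.189  0.105] 22
tyre ((0.6239824295043945, -0.18760845065116882), 0.08992309123277664) 408
clip ((0.6101563572883606, -0.19384001195430756), (0.08117274194955826, 0.03997856751084328), 20.670547485351562) [ 0.607 -0.192  0.087] 81
```

```bash
cat >> h.py <<'E'
def down(yaw):
    """tool z down, tool y axis at world yaw (deg)"""
    a=np.radians(yaw); y=np.array([np.cos(a),np.sin(a),0]); z=np.array([0,0,-1.]); return np.stack([np.cross(y,z),y,z],1)
SP=np.array([.6033,.2037]); YAW=6.6
E
python3 - <<'E'
from h import *
print(np.array(arm.calibration("wrist")["T_tool_cam"]).round(3))
for y in(0,90,180,-90):
    for p in([.48,.1,.40],[.56,-.19,.38],[.474,.189,.14],[.56,-.19,.14]):
        q=arm.solve_ik(p,down(y)); print(y,p,None if q is None else np.round(q))
E
```

```text
[[ 0.    -0.963 -0.27   0.067]
 [ 1.     0.     0.001  0.   ]
 [-0.001 -0.27   0.963 -0.143]
 [ 0.     0.     0.     1.   ]]
0 [0.48, 0.1, 0.4] [ 12.  11.  11.  91.   0. 102.]
0 [0.56, -0.19, 0.38] [-19.  22.  24.  92.   0.  71.]
0 [0.474, 0.189, 0.14] [ 22.  17. -20.  54.   0. 112.]
0 [0.56, -0.19, 0.14] [-19.  24.  -8.  58.   0.  71.]
90 [0.48, 0.1, 0.4] [12. 11. 11. 91.  0. 12.]
90 [0.56, -0.19, 0.38] [-19.  22.  24.  92.   0. -19.]
90 [0.474, 0.189, 0.14] [ 22.  17. -20.  54.   0.  22.]
90 [0.56, -0.19, 0.14] [-19.  24.  -8.  58.   0. -19.]
180 [0.48, 0.1, 0.4] [ 12.  11.  11.  91.   0. -78.]
180 [0.56, -0.19, 0.38] [ -19.   22.   24.   92.    0. -109.]
180 [0.474, 0.189, 0.14] [ 22.  17. -20.  54.   0. -68.]
180 [0.56, -0.19, 0.14] [ -19.   24.   -8.   58.    0. -109.]
-90 [0.48, 0.1, 0.4] [  12.   11.   11.   91.    0. -168.]
-90 [0.56, -0.19, 0.38] [-19.  22.  24.  92.   0. 161.]
-90 [0.474, 0.189, 0.14] [  22.   17.  -20.   54.    0. -158.]
-90 [0.56, -0.19, 0.14] [-19.  24.  -8.  58.   0. 161.]
```

```bash
python3 - <<'E'
from h import *
def shot(n,p,yaw,lin=True):
    (arm.move_linear if 0 else arm.move_pose)(p,down(yaw)); arm.pause(.15)
    st=arm.get_state(); im,d=arm.snapshot("wrist"); save(n+'.png',im); np.save(n+'.npy',d)
    P=campose("wrist",st); np.savez(n+'P.npz',R=P[0],o=P[1]); print(n,st["time"],st["ee_pos"].round(4)); return im
a=shot('w1',[.60,-.18,.28],0); b=shot('w2',[.57,-.15,.28],0); c=shot('c1',[.50,.10,.34],0)
arm.gripper_close()
print(arm.get_state()["time"])
cr=[x[40:400,70:570] for x in(a,c)]
save('wv.png',np.vstack([cv2.resize(x,(413,298)) for x in cr]))
E
```

```text
w1 2.1 [ 0.5995 -0.1811  0.28  ]
w2 2.5917 [ 0.5705 -0.1506  0.2801]
c1 3.8333 [0.5005 0.0988 0.3394]
4.65
```

View pics/wv.png

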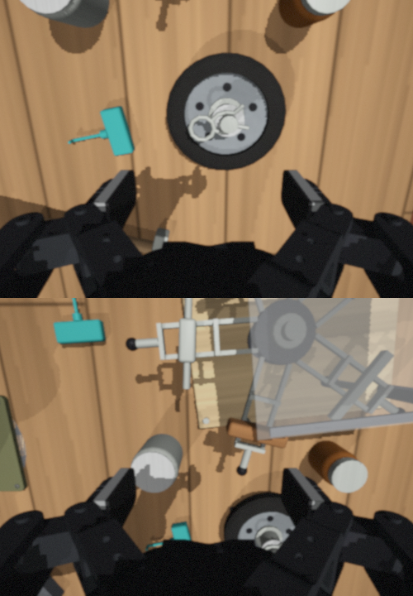

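The top half of that picture is wheel view w1: the clip's eye is at full-image (313,196) and the axle top at (346,187), so the eye points at the robot. The bottom half is c1: the front ball is at (229,96), the pick's ball at (363,248), and the wooden handle near (363,212) is partly at the hood's corner.

```bash
python3 - <<'E'
from h import *
def ld(n):
    z=np.load(n+'P.npz'); c,f=cal("wrist"); P=(z['R'],z['o'],c,f); return cv2.imread('pics/%s.png'%n)[...,::-1],np.load(n+'.npy'),P
def circ(q):
    A=np.c_[2*q,np.ones(len(q))]; s=np.linalg.lstsq(A,(q**2).sum(1),rcond=None)[0]; return s[:2],np.sqrt(s[2]+s[0]**2+s[1]**2)
pix=[]
for n in('w1','w2'):
    im,d,P=ld(n); X=cloud('wrist',d,P); z=X[...,2]
    near=np.hypot(X[...,0]-.626,X[...,1]+.19)<.075
    m=near&(z>.101)&(z<.115); ax=X[m].mean(0); print(n,'axle top',ax.round(4),m.sum(),cv2.minEnclosingCircle(X[m][:,:2].astype(np.float32)))
    m=near&(z>.080)&(z<.096)&(np.hypot(X[...,0]-ax[0],X[...,1]-ax[1])>.027)
    q=X[m]; print('eye pts',len(q),np.median(q[:,2]),q.mean(0).round(4)); c0,r=circ(q[:,:2]); 
    for _ in range(3):
        k=abs(np.hypot(*(q[:,:2]-c0).T)-r)<.006; c0,r=circ(q[k][:,:2])
    dv=c0-ax[:2]; print('eye',c0.round(4),r.round(4),k.sum(),'dist',np.hypot(*dv).round(4),'ang',np.degrees(np.arctan2(dv[1],dv[0])).round(1)); 
    pix.append((P,proj(P,[*c0,np.median(q[:,2])]),proj(P,ax)))
print('tri eye',cross(pix[0][0],pix[0][1],pix[1][0],pix[1][1]),'axle',cross(pix[0][0],pix[0][2],pix[1][0],pix[1][2]))
im,d,P=ld('c1'); X=cloud('wrist',d,P); z=X[...,2]
for u,v in((229,96),(363,248)):
    w=im[v-15:v+15,u-15:u+15].max(2)<60; yy,xx=np.nonzero(w); lab,L,st,ce=cv2.connectedComponentsWithStats(w.astype(np.uint8)); i=1+np.argmax(st[1:,4]); uu,vv=ce[i]+[u-15,v-15]
    p=onplane(P,uu,vv,.127); p2=pt(P,uu,vv,d[int(vv),int(uu)]); r=p[:2]-SP; print('ball',uu,vv,st[i,4],p.round(4),p2.round(4),'rad',np.hypot(*r).round(4),'ang',np.degrees(np.arctan2(r[1],r[0]))%360)
hs=cv2.cvtColor(im,cv2.COLOR_RGB2HSV)
m=(abs(X[...,0]-.57)<.07)&(abs(X[...,1]-.07)<.07)&(z>.157)&(z<.172); q=X[m]; print('pick top',q.mean(0).round(4),m.sum(),cv2.minAreaRect(q[:,:2].astype(np.float32)))
E
```

```text
w1 axle top [ 0.6256 -0.1925  0.1065] 387 ((0.6257146000862122, -0.1933683156967163), 0.012502995319664478)
eye pts 389 0.08922768874363618 [ 0.5911 -0.2021  0.0891]
eye [ 0.589  -0.2029] 0.0165 354 dist 0.038 ang -164.1
w2 axle top [ 0.6252 -0.1923  0.1064] 370 ((0.6255583167076111, -0.1931433081626892), 0.012427475303411484)
eye pts 362 0.08917216110681833 [ 0.591  -0.2019  0.0891]
eye [ 0.5889 -0.2027] 0.0166 329 dist 0.0378 ang -164.0
tri eye (array([ 0.5889712 , -0.20349871,  0.08696387]), np.float64(5.360584665129694e-05)) axle (array([ 0.62591842, -0.19360009,  0.10235549]), np.float64(9.540997765342777e-05))
ball 228.4051724137931 95.5 116 [0.3922 0.1884 0.127 ] [0.3956 0.1877 0.1385] rad 0.2117 ang 184.13404804843088
ball 362.0 248.69354838709677 62 [ 0.5509 -0.0022  0.127 ] [0.5494 0.0029 0.1377] rad 0.2124 ang 255.72144634410665
pick top [0.5595 0.0697 0.1661] 954 ((0.5669958591461182, 0.06785409152507782), (0.02032259851694107, 0.08504719287157059), 75.04387664794922)
```

```bash
python3 - <<'E'
from h import *
def at(a,r=.193): t=np.radians(a); return SP+r*np.array([np.cos(t),np.sin(t)])
arm.move_pose([*at(277),.24],down(97))
print('g',arm.move_linear([*at(277),.113],rate=.15,guard=8))
for a in np.linspace(265,192,7):
    g=arm.move_linear([*at(a),.113],down(a-180),rate=.12,guard=20)
    print(a.round(),g,arm.get_state()["wrist_force"].round(1))
    if g: break
if not g:
    arm.move_linear([*at(194.5),.113],rate=.05); arm.move_linear([*at(194.5),.25],rate=.25)
    arm.move_pose([*(at(186.6,.13)+[-.03,0]),.30],down(6.6-90)); arm.open()
    arm.pause(.1); st=arm.get_state(); im,d=arm.snapshot("wrist"); save('c2.png',im); np.save('c2.npy',d)
    P=campose("wrist",st); np.savez('c2P.npz',R=P[0],o=P[1]); X=cloud('wrist',d,P);z=X[...,2]
    m=(np.hypot(*np.moveaxis(X[...,:2]-at(186.6,.13),-1,0))<.06)&(z>.157)&(z<.172); q=X[m]
    print('pick top',q.mean(0).round(4),m.sum(),cv2.minAreaRect(q[:,:2].astype(np.float32)),'nominal',at(186.6,.13))
print(arm.get_state()["time"])
E
```

```text
g False
265.0 False [-0.1 -0.5 -0.7]
253.0 False [ 0.8 -0.4  0.7]
241.0 False [ 0.2 -0.8 -0.3]
228.0 False [ 0.1  0.4 -1.3]
216.0 False [ 0.4  0.1 -0.2]
204.0 False [ 0.9  0.6 -0.2]
192.0 False [-0.6 -0.1 -0.3]
pick top [0.4653 0.1857 0.166 ] 1864 ((0.4643388092517853, 0.1855076104402542), (0.02029435895383358, 0.08399183303117752), 8.279745101928711) nominal [0.47416154 0.18875817]
16.4667
```

View pics/c2.png

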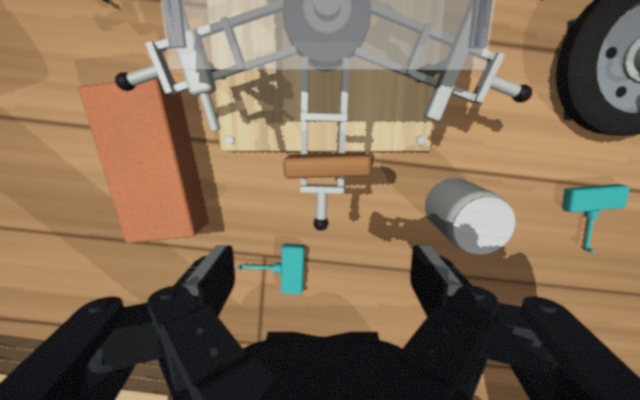

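```bash
python3 - <<'E'
from h import *
z=np.load('c2P.npz'); c,f=cal("wrist"); P=(z['R'],z['o'],c,f); d=np.load('c2.npy'); X=cloud('wrist',d,P)
r=X[...,:2]-SP; rad=np.hypot(r[...,0],r[...,1]); ang=np.degrees(np.arctan2(r[...,1],r[...,0]))%360
m=(rad>.175)&(rad<.215)&(X[...,2]>.11)&(X[...,2]<.15)&(abs(ang-186)<15); print('spoke ang',np.median(ang[m]),m.sum())
c=np.array([.4645,.1855]); u=np.array([np.cos(np.radians(8.28)),np.sin(np.radians(8.28))]); 
E
```

```text
spoke ang 185.40581235077147 413
```

The wooden pick now faces the front at (328,165), with its spoke at 185.4°, and its pocket is clear of the hood. Next I grip it, lift it and hover over the eye.

```bash
python3 - <<'E'
from h import *
g=[.4645,.1855]; R=down(8.3)
arm.move_pose([*g,.25],R)
print('guard',arm.move_linear([*g,.139],rate=.12,guard=8)); 
arm.gripper_close(100); s=arm.get_state(); print(s["opening"],s["grasp_force"],s["ee_pos"].round(4),s["wrist_force"])
arm.move_linear([*g,.275],rate=.15); s=arm.get_state(); print(s["opening"],s["grasp_force"],s["wrist_force"])
u=np.array([np.cos(np.radians(196)),np.sin(np.radians(196))]); e=np.array([.589,-.203])-.005*u
arm.move_pose([*e,.275],down(16)); arm.move_linear([*e,.205],rate=.15); arm.pause(.15)
s=arm.get_state(); np.savez('hov.npz',p=s["ee_pos"],R=s["orientation"]); print(s["ee_pos"].round(4),s["time"])
for n in("scene","side","wrist"):
    im,d=arm.snapshot(n); save('h_'+n+'.png',im); np.save('h_'+n+'.npy',d)
    if n!="wrist":
        u,v=proj(campose(n),[*e,.13]).astype(int); print(n,u,v); c=im[v-45:v+45,u-50:u+50]; save('hc_'+n+'.png',cv2.resize(c,(400,360),interpolation=cv2.INTER_CUBIC))
w=im[100:400,150:490]
a=np.hstack([cv2.imread('pics/hc_scene.png'),cv2.imread('pics/hc_side.png')]); cv2.imwrite('pics/hov.png',a)
E
```

```text
guard False
0.018385773116865102 98.13650250434875 [0.4649 0.1856 0.1395] [-1.19906543 -0.27646451  4.30615904]
0.018504080261498298 97.66936898231506 [ 0.40606809  0.02789258 -1.58229235]
[ 0.5949 -0.2017  0.2067] 25.3583
scene 230 222
side 341 141
```

View pics/hov.png

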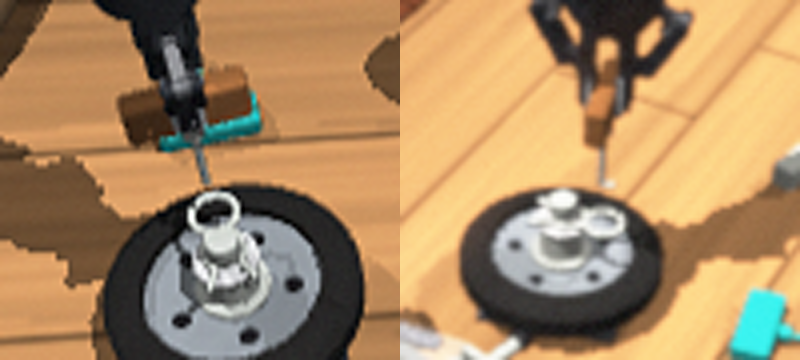

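```bash
python3 - <<'E'
from h import *
S,D=campose("scene"),campose("side")
for z in(.129,.132,.16): print(z,proj(S,[.5949,-.2017,z]),proj(D,[.5949,-.2017,z]))
print(cross(S,(231.75,222.5),D,(342.0,141.7)))
u=np.array([np.cos(np.radians(196)),np.sin(np.radians(196))])
print(proj(D,[*(np.array([.5949,-.2017])+.013*u),.132]))
# shank points in depth
for n,P in(("scene",S),("side",D)):
    X=cloud(n,np.load('h_'+n+'.npy')); m=(np.hypot(X[...,0]-.5949,X[...,1]+.2017)<.022)&(X[...,2]>.115)&(X[...,2]<.185)
    q=X[m]; print(n,len(q)); 
    for lo in np.arange(.115,.185,.01):
        k=(q[:,2]>=lo)&(q[:,2]<lo+.01); print(lo.round(3),k.sum(),q[k].mean(0).round(4) if k.any() else '')
E
```

```text
0.129 [230.67941562 222.68735855] [341.03964833 141.46568629]
0.132 [230.51026545 222.05368014] [341.07800075 140.78436015]
0.16 [228.8958275 216.0055961] [341.44248489 134.30934405]
(array([ 0.59219064, -0.2004729 ,  0.12833128]), np.float64(0.003986622309870327))
[344.72997996 141.38465209]
scene 25
0.115 0 
0.125 1 [ 0.5951 -0.1975  0.1322]
0.135 6 [ 0.5959 -0.1996  0.1389]
0.145 5 [ 0.5952 -0.1986  0.1501]
0.155 5 [ 0.5964 -0.1995  0.1609]
0.165 6 [ 0.5966 -0.199   0.1717]
0.175 2 [ 0.5971 -0.1997  0.1783]
side 19
0.115 0 
0.125 5 [ 0.5908 -0.1995  0.1316]
0.135 3 [ 0.5935 -0.2002  0.14  ]
0.145 6 [ 0.5931 -0.1996  0.1506]
0.155 3 [ 0.5933 -0.2004  0.1599]
0.165 2 [ 0.5929 -0.1977  0.1668]
0.175 0
```

The shank triangulates to within about 2 mm of where I expected it, with the hook end near scene (231,222) and side (342,141). Now I lower it into the eye under a force guard and pull slowly.

```bash
cat >> h.py <<'E'
U=np.array([np.cos(np.radians(196)),np.sin(np.radians(196))]); EYE=np.array([.589,-.203])
def crops(name,X,w=50):
    L=[]
    for n in("scene","side"):
        im,d=arm.snapshot(n); np.save(name+n+'.npy',d); u,v=proj(campose(n),X).astype(int); u=max(u,w);v=max(v,45)
        L.append(cv2.resize(im[v-45:v+45,u-w:u+w],(400,360),interpolation=cv2.INTER_CUBIC)); print(n,'crop origin',u-w,v-45)
    save(name+'.png',np.hstack(L))
E
python3 - <<'E'
from h import *
p=EYE-.0055*U+[0,.0005]
arm.move_linear([*p,.205],rate=.05)
print('guard',arm.move_linear([*p,.145],rate=.05,guard=3)); s=arm.get_state(); print(s["ee_pos"].round(4),s["wrist_force"].round(2))
if s["ee_pos"][2]<.15:
    for k in(.016,.026,.036,.046,.056,.07):
        arm.move_linear([*(p+k*U),.145],rate=.05); s=arm.get_state(); print(k,s["ee_pos"].round(4),s["wrist_force"].round(2),s["opening"])
arm.pause(.2); crops('pull',[*(EYE+.05*U),.08]); print(arm.get_state()["time"])
E
```

```text
guard False
[ 0.5946 -0.2011  0.1454] [-0.53  0.47 -1.02]
0.016 [ 0.5785 -0.2056  0.1452] [-0.03 -0.02 -1.92] 0.01784995788749638
0.026 [ 0.5684 -0.2082  0.1449] [ 0.45  0.12 -2.22] 0.018286387603779573
0.036 [ 0.5591 -0.2112  0.1449] [-0.36  0.37 -2.68] 0.018170577331162157
0.046 [ 0.5497 -0.2137  0.145 ] [ 0.2   0.5  -1.98] 0.018282955016802837
0.056 [ 0.5401 -0.2165  0.145 ] [-0.87  0.19 -2.18] 0.018174757678309204
0.07 [ 0.5267 -0.2204  0.1451] [ 0.02  0.46 -2.95] 0.01815747321829208
scene crop origin 179 173
side crop origin 305 109
29.7083
```

View pics/pull.png

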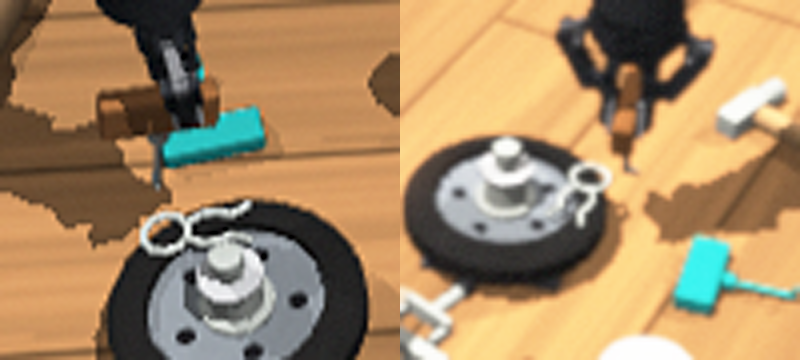

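The clip is off, lying on the tyre and clear of the axle: its eye is at scene (220,231) and side (353,154). The hook's shank is close by at scene (218,219). I'll check their distance and whether the eye is still threaded.

```bash
python3 - <<'E'
from h import *
S,D=campose("scene"),campose("side")
print('eye tri',cross(S,(220.2,231),D,(353,154)))
print('expected hook bend px',proj(S,[.5267,-.2204,.070]),proj(D,[.5267,-.2204,.070]))
t=np.array([.5267,-.2204])+.013*U; print('tip px',proj(S,[*t,.07]),proj(D,[*t,.07]))
print('hook seen',cross(S,(179+157/4,173+187/4),D,(305+229/4,109+171/4)))
for n in("scene","side"):
    X=cloud(n,np.load('pull'+n+'.npy')); z=X[...,2]
    r=np.hypot(X[...,0]-.626,X[...,1]+.193); m=(r>.035)&(r<.12)&(z>.056)&(z<.098)&(np.hypot(X[...,0]-.5267,X[...,1]+.2204)>.018); q=X[m]
    print(n,len(q),q.mean(0).round(4),q.min(0).round(3),q.max(0).round(3),cv2.minAreaRect(q[:,:2].astype(np.float32)))
    m=(np.hypot(X[...,0]-.5267,X[...,1]+.2204)<.018)&(z>.045)&(z<.11);print('nearhook',X[m].round(3).tolist())
E
```

```text
eye tri (array([ 0.56533795, -0.24712141,  0.05150149]), np.float64(2.2565066845328658e-05))
expected hook bend px [229.00707064 216.63359579] [359.58019314 157.84644686]
tip px [228.1047109  213.48612299] [363.16980182 158.45988411]
hook seen (array([ 0.53405973, -0.25377611,  0.06936636]), np.float64(0.0038425120492039905))
scene 179 [ 0.589  -0.2123  0.0598] [ 0.535 -0.271  0.056] [ 0.712 -0.112  0.097] ((0.6283091306686401, -0.19216865301132202), (0.1603778600692749, 0.16828523576259613), 82.10379028320312)
nearhook [[0.534, -0.208, 0.046], [0.535, -0.205, 0.047], [0.538, -0.22, 0.047], [0.543, -0.216, 0.054], [0.541, -0.214, 0.05], [0.541, -0.229, 0.047]]
side 39 [ 0.56   -0.2366  0.0631] [ 0.527 -0.266  0.056] [ 0.648 -0.18   0.091] ((0.578539252281189, -0.25110164284706116), (0.08676157891750336, 0.11165913194417953), 39.949161529541016)
nearhook [[0.542, -0.227, 0.048], [0.543, -0.22, 0.048], [0.54, -0.223, 0.047], [0.54, -0.214, 0.049], [0.538, -0.219, 0.046], [0.538, -0.211, 0.048]]
```

The pick has swivelled about 20° in the grip about the closing axis, which shows as the hook offset of (+7,-33) mm. Step 3 is very likely already met. To be sure, I'll bring the hook close above the eye without touching it, then raise and measure the tilt.

```bash
python3 - <<'E'
from h import *
S,D=campose("scene"),campose("side")
print('arm tips',onplane(S,241,224.8,.057).round(3), onplane(S,179+190/4,173+240/4,.057).round(3))
s=arm.get_state(); p=s["ee_pos"].copy()
arm.move_linear(p+[0,0,.017],rate=.1); arm.move_linear(p+[.027,.007,.017],rate=.1); arm.pause(.1)
crops('near',[.56,-.23,.08]); 
arm.move_linear(p+[.0,0,.12],rate=.2); arm.pause(.1); s=arm.get_state(); print(s["ee_pos"].round(4),s["time"],s["opening"])
crops('tilt',[.53,-.235,.17]); np.savez('tilt.npz',p=s["ee_pos"],R=s["orientation"])
cv2.imwrite('pics/nt.png',np.vstack([cv2.resize(cv2.imread('pics/%s.png'%k),(660,297)) for k in('near','tilt')]))
E
```

```text
arm tips [ 0.551 -0.185  0.057] [ 0.578 -0.226  0.057]
scene crop origin 174 178
side crop origin 302 106
[ 0.5264 -0.2198  0.2631] 31.4333 0.018040077599968497
scene crop origin 168 151
side crop origin 313 87
```

View pics/nt.png

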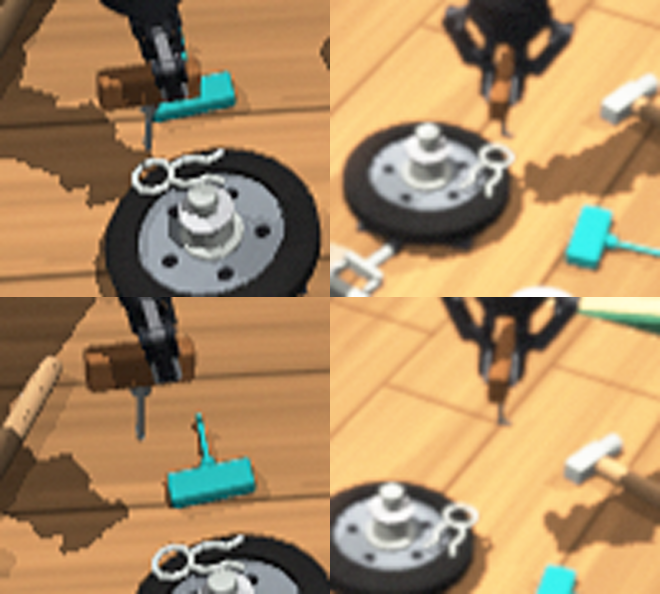

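```bash
python3 - <<'E'
from h import *
z=np.load('tilt.npz'); p,R=z['p'],z['R']
for n in("scene","side"):
    X=cloud(n,np.load('tilt'+n+'.npy')); T=(X-p)@R   # tool coords
    m=(abs(T[...,0])<.09)&(abs(T[...,1])<.02)&(T[...,2]>-.04)&(T[...,2]<.11); q=T[m]
    print(n,len(q))
    for lo in np.arange(-.04,.11,.01):
        k=(q[:,2]>=lo)&(q[:,2]<lo+.01)
        if k.any(): print(lo.round(3),k.sum(),'x',q[k,0].min().round(4),np.median(q[k,0]).round(4),q[k,0].max().round(4),'y',np.median(q[k,1]).round(4))
E
```

```text
scene 400
-0.04 94 x -0.0555 -0.0366 -0.0122 y 0.0036
-0.03 89 x -0.0571 -0.0208 0.0254 y 0.0089
-0.02 82 x -0.0595 -0.0228 0.0262 y 0.0094
-0.01 64 x -0.0604 -0.0218 0.0221 y 0.0093
0.0 30 x -0.0347 -0.0027 0.0209 y 0.0086
0.01 12 x -0.029 -0.0223 0.014 y 0.0061
0.02 4 x -0.0254 -0.0239 -0.0223 y 0.0011
0.03 7 x -0.0285 -0.0263 -0.0238 y 0.0009
0.04 5 x -0.0301 -0.0275 -0.026 y 0.0018
0.05 4 x -0.0317 -0.03 -0.0283 y 0.0009
0.06 8 x -0.0352 -0.0329 -0.0298 y 0.0004
0.07 1 x -0.036 -0.036 -0.036 y -0.0049
side 229
-0.04 41 x -0.0518 -0.0101 0.0138 y 0.0028
-0.03 84 x -0.0476 0.0052 0.0313 y 0.0011
-0.02 39 x 0.0058 0.0185 0.0274 y -0.0014
-0.01 28 x 0.0066 0.0221 0.027 y -0.0019
0.0 15 x 0.0087 0.021 0.0253 y -0.0031
0.01 6 x 0.0188 0.0191 0.0199 y 0.002
0.04 2 x -0.0265 -0.0256 -0.0246 y 0.0002
0.05 4 x -0.0287 -0.0265 -0.0245 y -0.0001
0.06 6 x -0.0319 -0.0306 -0.0289 y -0.0021
0.07 4 x -0.0317 -0.0302 -0.0292 y -0.0044
```

The pick slid about 17 mm along its length in the grip and tilted about 11.5°. The clip lies at rest on the wheel, well off the axle. I'll compensate with the tool's tilt and offset, and take the pocket's centre line from c2.

```bash
cat >> h.py <<'E'
def place(C,yaw,t,c):
    t=np.radians(t); R=down(yaw)@np.array([[np.cos(t),0,np.sin(t)],[0,1,0],[-np.sin(t),0,np.cos(t)]])
    return np.array(C)-R@np.array(c),R
E
python3 - <<'E'
from h import *
z=np.load('c2P.npz'); c,f=cal("wrist"); P=(z['R'],z['o'],c,f)
for uv,h in(((324.5,130),.13),((321.5,188),.136),((320,222),.127),((324.5,117),.136)):
    p=onplane(P,*uv,h); r=p[:2]-SP; print(uv,p.round(4),np.hypot(*r).round(4),(np.degrees(np.arctan2(r[1],r[0]))%360).round(2))
a=np.radians(185.6); C=SP+.134*np.array([np.cos(a),np.sin(a)]); print(C)
cc=(-.0165,0,-.010)
p,R=place([*C,.28],6,11.5,cc); arm.move_pose(p,R); p,R=place([*C,.255],6,11.5,cc); arm.move_linear(p,rate=.15); arm.pause(.2)
s=arm.get_state(); print(s["ee_pos"].round(4),p.round(4),s["time"],s["opening"]); Rt,pe=s["orientation"],s["ee_pos"]
crops('ret',[*C,.20])
for n in("scene","side"):
    X=cloud(n,np.load('ret'+n+'.npy')); m=(np.hypot(X[...,0]-C[0],X[...,1]-C[1])<.03)&(X[...,2]>.155)&(X[...,2]<.226); q=X[m]-[*C,0]
    for lo in np.arange(.155,.225,.01):
        k=(q[:,2]>=lo)&(q[:,2]<lo+.01)
        if k.any(): print(n,lo.round(3),k.sum(),np.median(q[k],0).round(4))
E
```

```text
(324.5, 130) [0.4966 0.1918 0.13  ] 0.1074 186.39
(321.5, 188) [0.4364 0.1879 0.136 ] 0.1676 185.4
(320, 222) [0.3946 0.1848 0.127 ] 0.2096 185.17
(324.5, 117) [0.5095 0.1933 0.136 ] 0.0944 186.31
[0.46993953 0.19062389]
[0.4688 0.2087 0.2494] [0.468  0.2087 0.2485] 33.6333 0.018192574283443806
scene crop origin 313 121
side crop origin 262 172
scene 0.165 1 [-0.0039 -0.0028  0.174 ]
scene 0.175 6 [ 0.0017 -0.0018  0.1799]
scene 0.185 5 [ 0.0032 -0.      0.1914]
scene 0.195 6 [ 0.0013 -0.0017  0.2015]
scene 0.205 4 [ 0.0016 -0.0004  0.2121]
scene 0.215 3 [ 0.0027 -0.0026  0.2211]
side 0.165 11 [-4.40e-03 -1.00e-04  1.73e-01]
side 0.175 6 [-1.700e-03  1.000e-04  1.811e-01]
side 0.185 7 [-0.0002  0.0012  0.1887]
side 0.195 4 [0.     0.0021 0.2001]
side 0.205 5 [0.0006 0.0022 0.21  ]
side 0.215 1 [-0.0018  0.0019  0.2155]
```

View pics/ret.png

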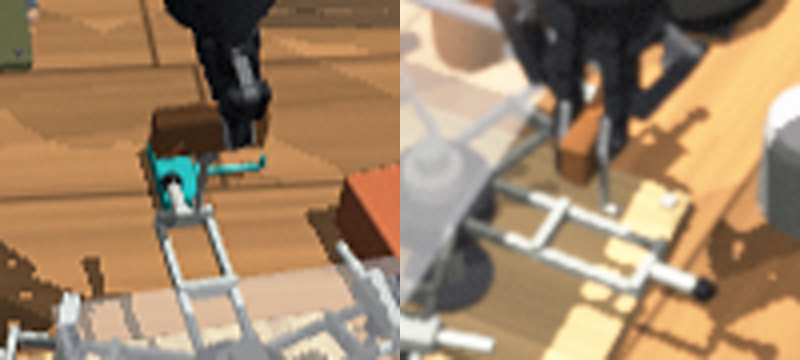

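The shank hangs upright over the pocket, within 2 mm, and the pocket is where I left it: outer bar at scene crop (187,215), spoke ball at side crop (703,288). Now I lower and release.

```bash
python3 - <<'E'
from h import *
a=np.radians(185.6); C=SP+.134*np.array([np.cos(a),np.sin(a)])
cc=(-.0165,0,-.010)
p,R=place([*C,.149],6,11.5,cc)
g=arm.move_linear(p,R,rate=.08,guard=6); s=arm.get_state(); print(g,s["ee_pos"].round(4),p.round(4),s["wrist_force"].round(2))
if s["ee_pos"][2]<p[2]+.008:
    arm.open(); arm.pause(.2); q=s["ee_pos"].copy(); arm.move_linear(q+[0,0,.13],rate=.15); arm.pause(.3)
    arm.move_pose([*(C-[.02,0]),.32],down(6.6-90)); arm.pause(.1); st=arm.get_state(); im,d=arm.snapshot("wrist")
    P=campose("wrist",st); X=cloud('wrist',d,P); z=X[...,2]
    m=(np.hypot(X[...,0]-C[0],X[...,1]-C[1])<.06)&(z>.155)&(z<.18); w=X[m]; print('pick top',w.mean(0).round(4),z[m].min(),z[m].max(),cv2.minAreaRect(w[:,:2].astype(np.float32)))
    crops('end',[.58,-.2,.05]); o=cv2.imread('pics/end.png'); save('endw.png',cv2.resize(im[0:300,80:560],(480,300)))
    cv2.imwrite('pics/end2.png',np.vstack([cv2.resize(o,(480,216)),cv2.imread('pics/endw.png')]))
    print(st["time"])
E
```

```text
False [0.4686 0.2088 0.1431] [0.468  0.2087 0.1425] [ 0.33  0.06 -0.6 ]
pick top [0.47   0.1883 0.166 ] 0.1550375314568983 0.16866511468539752 ((0.4691103994846344, 0.18815574049949646), (0.020050039514899254, 0.08409877866506577), 5.5521626472473145)
scene crop origin 185 189
side crop origin 293 115
41.3083
```

View pics/end2.png

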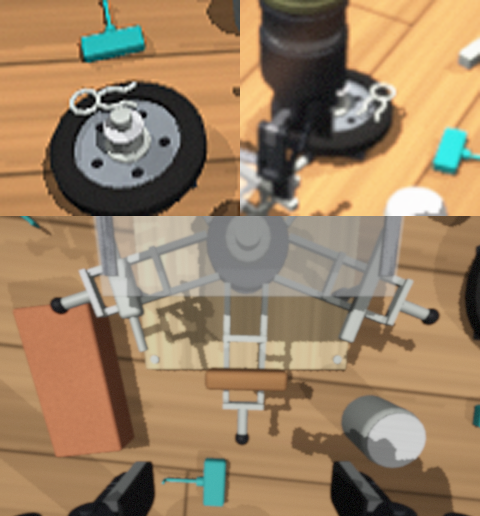

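The pick hangs level in its own pocket: handle top at 166 mm, centred at (245,380). The clip lies on the wheel at (100,98), clear of the axle, and the bystanders have not moved.

```bash
python3 -c "
from plant import arm
print(arm.hand_in())"
```

```text
the job is handed in; nothing more can be done
None
```

I handed the job in at about 41 s of the 64 s allowed: the hook pulled the clip off and it lies on the wheel clear of the axle, and the pick hangs upright in its own pocket; no verdict was returned, and the pick slipped about 17 mm in the grip during the pull.

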